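# Flush the line and hold a headspace draw at the marker

### The job

Take a gas draw from the soil jar with the bench sampler: flush the line by pressing the yellow plunger right down to its stop and letting it come back up, then pull the blue handle of the spring-return pump out until the black piston in the clear barrel stands right under the red marker ring. Keep hold of the handle and finish like that, still holding the piston steady at the mark against the spring; leave the marker where it is set and do not disturb the other things on the bench.

Things in the scene. Friction and masses are not known exactly. Their poses are not given: they have to be found in the camera images.
- sampler: Gas sampler, fixed to the bench. Origin on the bench under the barrel axis; z up; the barrel lies along x, the pump is pulled to -x. Along x: plate (130 mm wide) -90 to 280 mm, end cap (top 106 mm high) -75 to -55, clear barrel (46 mm diameter, axis 75 mm high) to 105, head block (106 mm high) to 185, soil jar at 237 (pipe up to 153 mm high). A brass spring can 47 mm long sits in the barrel by the end cap; a meter 46 mm high stands on its +y side.
- pump: The pump's moving part, 250 g: black piston, rod and blue spool handle in one piece; slides along the sampler's x only, axes parallel to it. It can be pulled up to 100 mm to the sampler's -x from home (pushed in). A return spring draws it back whenever it is let go: about 4 N at home, rising 0.7 N for every 10 mm pulled.
- handle (a point): Middle of the blue handle's waist, 75 mm above the bench. The waist is a round bar along the pull direction, 28 mm in diameter, 36 mm long, between two flanges 44 mm in diameter (6 and 8 mm thick). At home it is 27 mm out from the end cap's face. Both sides and below are free: grip it from above, fingers closing across the pull direction. Axes as the sampler's.
- piston (a point): Centre of the black piston (43 mm diameter, 10 mm thick) seen inside the clear barrel, on the barrel axis. It moves with the handle, always 199 mm from the middle of the handle's waist. Axes parallel to the sampler's.
- mark (a point): Centre of the red marker ring (6 mm thick, 57 mm outer diameter, a lug on top up to 110 mm above the bench) clipped round the clear barrel; the point is on the barrel axis. It is set 45 to 85 mm from the piston's home; the piston is at the mark when the two centres coincide. About 4 N would shove it along the barrel. Axes parallel to the sampler's.
- purge_top (a point): The centre of the top face of the yellow plunger's round head (36 mm diameter, 12 mm thick), 142 mm above the bench when up. It is pressed straight down 14 mm to its stop.
- purge (a joint): How far the plunger is pressed down (m): 0 up, 0.014 at its stop. It springs back up; about 2.6 N starts it and about 6 N holds it at its stop.
- pot_a: Bystander: square terracotta plant pot with soil, 116 mm wide, 96 mm tall; origin under its centre.
- pot_b: Bystander: another pot like it; origin under its centre.
- spare_jar: Bystander: closed glass jar of soil with a steel lid, 80 mm diameter, 120 mm tall; origin under its centre.
- wash_bottle: Bystander: white wash bottle with a blue cap and spout, 68 mm diameter, 185 mm tall; origin under its centre.
- petri_dish: Bystander: lidded petri dish, 93 mm diameter, 15 mm tall, next to the sampler; origin under its centre.
- pen: Bystander: blue felt pen with a black cap, 130 mm long, 14 mm thick, lying near the handle; origin under its middle, its x along the pen.
- beaker: Bystander: glass beaker, 66 mm diameter, 80 mm tall, next to the sampler; origin under its centre.

How it is judged:
On the way, in this order (a step that is already met when the one before it is completed fails the run):
1. the yellow plunger is pressed down to its stop, the pump not yet drawn (value of joint purge above 0.012 m and x of piston in the frame of mark above 0.03 m), for 0.1 s.
2. the plunger is back up, the pump not yet drawn to the mark (value of joint purge below 0.003 m and x of piston in the frame of mark above 0.015 m), for 0.1 s.
3. the piston is held steady under the red marker ring (x of piston in the frame of mark between -0.005 and 0.005 m and linear speed of pump below 0.01 m/s), for 0.5 s.
At the end, for the whole second after the job is handed in: The piston's centre is within 5 mm of the red ring's centre along the barrel and still (under 10 mm/s), held there by the gripper's fingers on the handle (more than 3 N of contact force); the plunger is back up (within 3 mm) (all of step 3 and contact force between the fingers and pump above 3 N and value of joint purge below 0.003 m); the arm keeps its last pose, push and grip.
It fails at once if the red marker ring is shifted by more than 4 mm (distance of mark from where it was at the start of the episode above 0.004 m).
It fails at once if a bystander is moved by more than 25 mm (distance of any of pot_a, pot_b, spare_jar, wash_bottle, petri_dish, pen, beaker from where it was at the start of the episode above 0.025 m).
It fails at once if a bystander is tipped over (angle between any of pot_a, pot_b, spare_jar, wash_bottle, petri_dish, beaker's own z axis and vertical above 0.5 rad).
It also fails if it takes over 38 s, if anything falls off the work surface, if the arm or the gripper's body presses on something with over 40 N, if the wrist force passes 120 N, or if a joint passes its speed limit or range.

### The arm

A 6-joint arm with a two-finger parallel gripper is mounted at the origin on the work surface. World frame = base frame: x ahead of the robot, y to its left, z up, the work surface at z = 0. Lengths are in m, angles in rad, forces in N, time in s.
With the tool pointing down it reaches from about 0.375 to 0.9 m from the base axis. Payload 3.1 kg.
Tool frame: the origin (TCP) lies on the centre line of the jaws, within the pads' length; the fingertips stand 8 mm ahead of it and the grasp point (between the pads) lies 11 mm behind it (robot.tip_extent is the distance from the TCP to the fingertips, in m); y points along the fingers, z is the direction in which the jaws open and shut, and the axes are right-handed (so a half turn about y gives the same grasp; the last joint's range is limited). The gripper opens to 87 mm and grips with 3 to 60 N. Pads are 19 mm wide; open, the fingers measure 117 mm over their backs; the gripper's body (75 mm by 190 mm) begins 51 mm behind the grasp point.
Start: joints at [-1.488, 0.527, 1.433, -0, 1.181, -0.178], TCP at [0.161, -0.604, 0.231] pointing down, gripper open.
Joint ranges: [-3.08, 3.08], [-0.75, 2.2], [0.22, 2.44], [-1.43, 4.57], [0, 2.65], [-2.85, 2.85]. Speed limits (rad/s): [2.79, 2.79, 3.14, 3.14, 3.14, 3.14].

### API

Orientations are given as a unit quaternion [x, y, z, w].
In Python, from rig import robot gives the robot as it stands.
- The arm moves only by the shell command python3 -m crank 'ROWS' [FORCE]. ROWS is JSON, a list that holds one entry, the list of rows, each a list of 7 numbers: the turn, a rotation vector about the tool's x, y, z in degrees, then the shift along the tool's x, y, z in m, then the opening in per cent of the stroke, from 0 (shut) to 100 (fully open). In form: [[[ax, ay, az, dx, dy, dz, gripper], ...]]. A call has exactly 5 rows; each row shifts and turns the commanded pose from where the row before left it, along the tool's axes as they then stand; what a row does not reach is not made up. A row lasts 1/8 s, in which the tool goes at most 62.5 mm and 10.7 degrees, less where a joint would pass 70% of its speed; a pose out of reach is approached as far as the arm can. A call with a gripper value outside its range is refused whole. The fingers move at their own pace and stop on an object; FORCE is the grip in N (left out, the last holds). Time passes only in rows, so rows that do not move let the fingers close, or fill a call up. It gives the time, the measured TCP pose, the force and the opening at its end, in the units of the state.
- robot.get_obs(): the state, without advancing time (a new reading comes with each control period).
- robot.camera(name): name is "scene" or "side" or "wrist"; returns a dict with "img" (420x560x3 uint8, red, green, blue), "K" (3x3 intrinsics, pixels), "R" (3x3) and "t" (3): a world point X has camera coordinates R X + t; the wrist camera has in their place "T_tool_cam" (4x4, takes a point from camera to tool coordinates, whose origin is the TCP and whose axes are the tool frame's). Camera axes: x right, y down, z forward; pixel columns grow to the right and rows downward; lengths in m; the calibration is good to about 2 mm. The wrist camera is an equidistant fisheye: a pixel r from the principal point sees the ray r / f radians off the axis. A picture is of the moment at which its call begins: read the wrist's pose just before it. There is no depth.
- robot.hand_in(): hands the job in, once; it reports no verdict.
Trained networks look in a picture, given as the dict that the camera call returned (one of the last four; its "shot" number tells which), for a name from the list of things; names that differ only in an ending like _2 or _b are one class to them, and where a whole thing is asked for, a point or a joint stands for the part that bears it (a point fixed in the world has none). Each returns a list of dicts, best first, with "conf" (0 to 1); they miss things now and then, are a little off and sometimes report something else, mostly with a low value. They report only what shows in the picture. A call takes as long as a camera call.
- robot.spot_in(picture, thing): "at" ([row, column] in pixels, amid what is visible of it).
The state is a dict: "time": time; "q": joint angles; "joint_velocities": joint speeds; "joint_torque": joint torques, N m; "position": TCP position; "tool_rot": TCP orientation; "ft_force": force on the tool from outside, world axes, zero at the start; "moment": the same for the moment, N m; "grip_width": finger opening in m.
Only numpy, scipy, OpenCV 4.12 (cv2) and the standard library are available. Lean on these libraries where they do the work, as an engineer would, in place of code of your own. Each camera call takes 0.05 s, during which the arm holds its last target.

## Working session

There is one attempt and no reset: what is moved stays moved. The work goes in short steps, Python scripts to look and compute and a shell command to move; the robot and the scene stay as the last step left them, time stands still between calls to the robot, and variables do not carry over. Pictures are saved under pics/ and viewed, and the job is handed in when it is done.

```bash
ls; mkdir -p pics; cat > h.py <<'E'
import numpy as np, cv2
from rig import robot
def save(p,n): cv2.imwrite('pics/'+n,cv2.cvtColor(p['img'],cv2.COLOR_RGB2BGR))
def ray(p,rc):
    K=p['K'];d=np.linalg.inv(K)@np.array([rc[1],rc[0],1.]);R=np.array(p['R']);t=np.array(p['t'])
    return -R.T@t, R.T@d
def atz(p,rc,z):
    o,d=ray(p,rc);return o+d*(z-o[2])/d[2]
def proj(p,X):
    c=np.array(p['R'])@np.array(X)+np.array(p['t']);q=np.array(p['K'])@c;return q[:2]/q[2]
def tri(p,a,q,b):
    o1,d1=ray(p,a);o2,d2=ray(q,b);d1/=np.linalg.norm(d1);d2/=np.linalg.norm(d2)
    s=np.linalg.lstsq(np.c_[d1,-d2],o2-o1,rcond=None)[0]
    P=o1+d1*s[0];Q=o2+d2*s[1];return (P+Q)/2,np.linalg.norm(P-Q)
E
python3 - <<'E'
from h import *
import pickle
o=robot.get_obs();print(o)
P={}
for n in ['scene','side','wrist']:
    p=robot.camera(n);P[n]=p;save(p,n+'0.png')
    for th in ['sampler','handle','piston','mark','purge_top','pump']:
        try: print(n,th,[(np.round(x['at'],1).tolist(),round(x['conf'],2)) for x in robot.spot_in(p,th)[:3]])
        except Exception as e: print(n,th,e)
pickle.dump((o,P),open('p0.pkl','wb'))
print(robot.tip_extent, robot.get_obs()['time'])
E
```

```text
pics
{'time': 0.0, 'q': array([-1.48852412e+00,  5.28480931e-01,  1.43390411e+00, -2.29846802e-05,
        1.18141946e+00, -1.78493567e-01]), 'joint_velocities': array([ 0.0011613 , -0.00078416,  0.00015754, -0.00176802,  0.00058875,
        0.00065836]), 'joint_torque': array([-3.52281950e-04, -4.40035915e+01, -1.76593298e+01,  6.32991409e-02,
        5.84449363e-02, -1.65338565e-04]), 'position': array([ 0.16110332, -0.60312805,  0.22956199]), 'tool_rot': array([-0.09190654,  0.70188562, -0.7003227 ,  0.09196675]), 'ft_force': array([0.22600525, 0.00891013, 0.44221186]), 'moment': array([ 0.01498538, -0.01731153,  0.03465266]), 'grip_width': 0.08713820811380366}
scene sampler [([215.9, 273.9], 0.89), ([287.7, 301.5], 0.73)]
scene handle [([250.7, 253.4], 0.93)]
scene piston [([249.7, 257.1], 0.89), ([285.4, 460.7], 0.53)]
scene mark [([169.8, 273.9], 0.17)]
scene purge_top []
scene pump [([249.6, 254.8], 0.93)]
side sampler [([234.8, 325.3], 0.78)]
side handle [([218.7, 261.5], 0.6)]
side piston [([217.6, 264.6], 0.53), ([171.9, 332.8], 0.46), ([209.4, 302.9], 0.38)]
side mark [([334.9, 247.4], 0.53)]
side purge_top [([216.6, 336.0], 0.39)]
side pump []
wrist sampler [([10.6, 7.1], 0.61)]
wrist handle []
wrist piston []
wrist mark []
wrist purge_top []
wrist pump [([9.1, 7.4], 0.52)]
0.008 1.05
```

View pics/scene0.png

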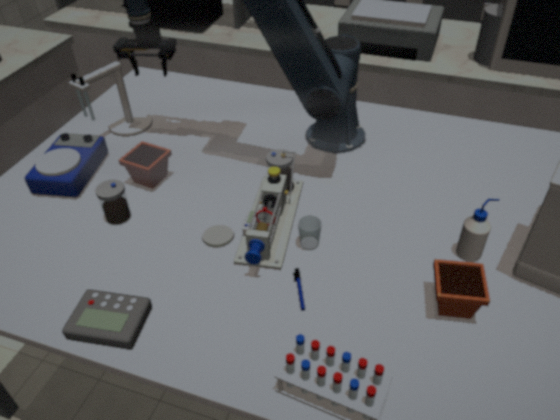

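View pics/side0.png

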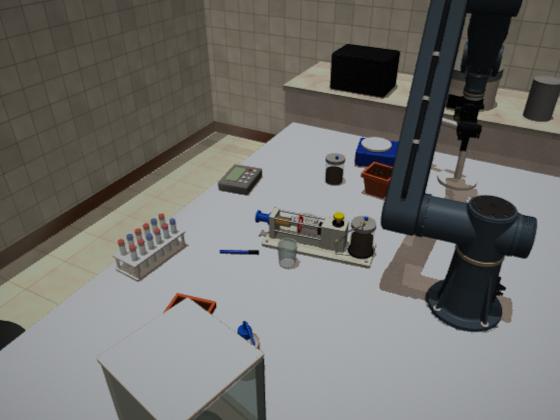

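View pics/wrist0.png

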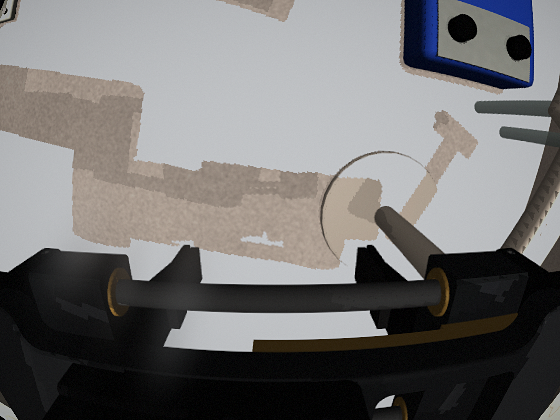

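```bash
python3 - <<'E'
from h import *
import pickle
o,P=pickle.load(open('p0.pkl','rb'))
for n,(r0,r1,c0,c1) in {'scene':(140,270,195,335),'side':(190,280,220,390)}.items():
    im=P[n]['img'][r0:r1,c0:c1]
    s=4.6 if n=='scene' else 4.7
    im=cv2.resize(im,None,fx=s,fy=s,interpolation=cv2.INTER_CUBIC)
    im=np.ascontiguousarray(np.clip(im.astype(float)*1.5,0,255).astype(np.uint8))
    for c in range(c0,c1,10):
        cv2.putText(im,str(c),(int((c-c0)*s),10),0,.33,(255,0,255));cv2.line(im,(int((c-c0)*s),12),(int((c-c0)*s),18),(255,0,255))
    for r in range(r0,r1,10): cv2.putText(im,str(r),(0,int((r-r0)*s)+4),0,.33,(255,0,255))
    cv2.imwrite(f'pics/{n}0z.png',im[:,:,::-1])
    p=P[n];print(n,-np.array(p['R']).T@p['t'],np.array(p['K'])[0,0])
E
```

```text
scene [1.5052189  0.35880505 1.01056744] 511.9475666896694
side [0.00564835 1.13178848 0.98857377] 474.1075772750064
```

View pics/scene0z.png

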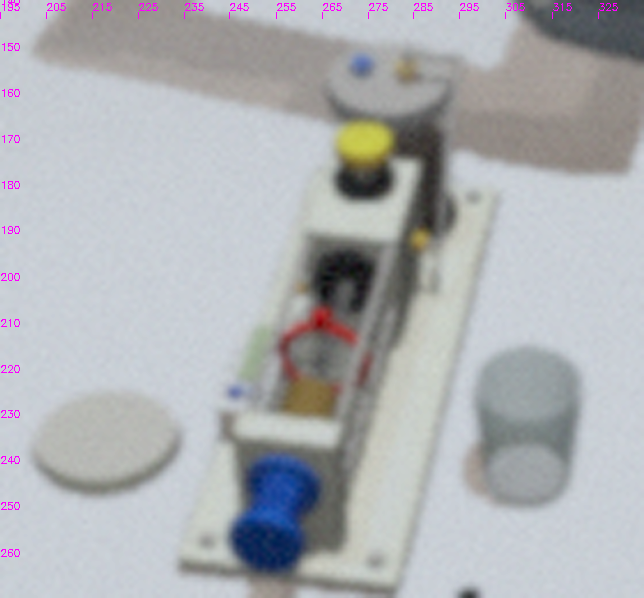

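View pics/side0z.png

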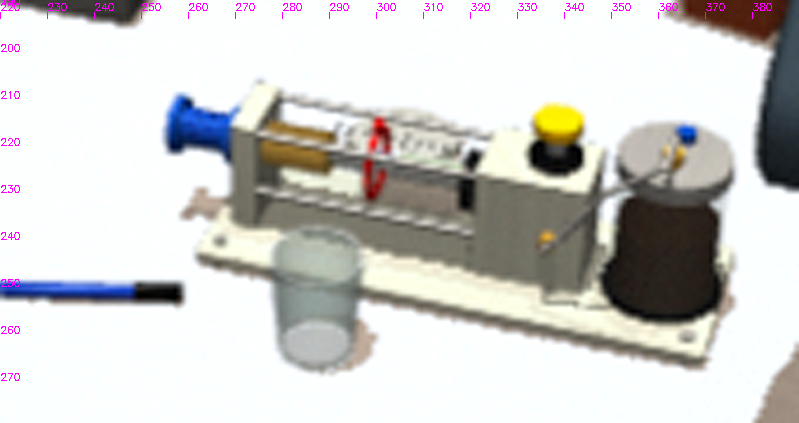

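```bash
python3 - <<'E'
from h import *
import pickle
np.set_printoptions(precision=4,suppress=True)
o,P=pickle.load(open('p0.pkl','rb'))
s,d=P['scene'],P['side']
def S(x,y): return (140+y/4.6-.4,195+x/4.6-.4)
def D(x,y): return (190+y/4.7-.4,220+x/4.7-.4)
pts={'handle':(S(275,515),D(207,128)),'plunger':(S(365,137),D(558,113)),'ring':(S(325,358),D(376,165)),
'piston':(S(345,285),D(466,180)),'cap outer top, mid':(S(285,430),D(256,92)),
'plateR_near':(S(395,590),D(200,262)),'plateR_far':(S(497,193),D(700,365))}
T={}
for k,(a,b) in pts.items():
    T[k]=tri(s,a,d,b);print(k,*T[k])
print(atz(s,S(285,512),.075),atz(d,D(207,128),.075)); print('pl',atz(s,S(365,137),.142),atz(d,D(558,113),.142))
v=T['plunger'][0]-T['handle'][0];print(v,np.linalg.norm(v[:2]),np.degrees(np.arctan2(v[1],v[0])))
w=P['wrist'];print(w['T_tool_cam'],w['K'])
E
```

```text
handle [ 0.6839 -0.0303  0.0749] 0.004159955640502582
plunger [ 0.4296 -0.069   0.144 ] 0.004225196862488996
ring [ 0.5551 -0.0494  0.0734] 0.001117334034316513
piston [ 0.4902 -0.0612  0.0744] 0.0010740823867602992
cap outer top, mid [ 0.6492 -0.0379  0.1096] 0.010287546647369727
plateR_near [0.6565 0.0294 0.0038] 0.0009827594183217413
plateR_far [ 0.2965 -0.0249  0.0084] 0.0012919914238969114
[ 0.682  -0.0239  0.075 ] [ 0.684  -0.0332  0.075 ]
pl [ 0.4297 -0.068   0.142 ] [ 0.4306 -0.0753  0.142 ]
[-0.2543 -0.0387  0.0691] 0.2572339051043802 -171.34104130924607
[[-0.0012  0.9598  0.2807 -0.0778]
 [ 0.0007 -0.2807  0.9598 -0.1541]
 [ 1.      0.0013 -0.0004  0.0005]
 [ 0.      0.      0.      1.    ]] [[325.1923   0.     277.8774]
 [  0.     325.1923 212.1546]
 [  0.       0.       1.    ]]
```

```bash
cat >> h.py <<'E'
from scipy.spatial.transform import Rotation as Ro
def target_R(yaw):
    x=np.array([np.cos(yaw),np.sin(yaw),0]);y=np.array([0,0,-1.]);return np.c_[x,y,np.cross(x,y)]
def plan(pos,yaw=None,o=None):
    o=o or robot.get_obs();R=Ro.from_quat(o['tool_rot']).as_matrix()
    Rt=R if yaw is None else target_R(yaw)
    print('t',o['time'],'pos',o['position'].round(4),'turn deg',np.degrees(Ro.from_matrix(R.T@Rt).as_rotvec()).round(2),'shift after turn',(Rt.T@(np.array(pos)-o['position'])).round(4))
    print('f',o['ft_force'].round(2),'w',round(o['grip_width'],4))
def wray(o,w,rc):
    K=w['K'];u=(rc[1]-K[0,2])/K[0,0];v=(rc[0]-K[1,2])/K[1,1];th=np.hypot(u,v)
    d=np.array([u/th*np.sin(th),v/th*np.sin(th),np.cos(th)]) if th>1e-9 else np.array([0,0,1.])
    T=np.array(w['T_tool_cam']);R=Ro.from_quat(o['tool_rot']).as_matrix()
    return R@T[:3,3]+o['position'], R@T[:3,:3]@d
def watz(o,w,rc,z):
    c,d=wray(o,w,rc);return c+d*(z-c[2])/d[2]
def wproj(o,w,X):
    T=np.array(w['T_tool_cam']);R=Ro.from_quat(o['tool_rot']).as_matrix()
    c=T[:3,:3].T@(R.T@(np.array(X)-o['position'])-T[:3,3]);th=np.arctan2(np.hypot(c[0],c[1]),c[2]);n=c[:2]/np.hypot(c[0],c[1])
    K=w['K'];return np.array([K[1,2]+K[1,1]*th*n[1],K[0,2]+K[0,0]*th*n[0]])
E
python3 - <<'E'
from h import *
plan([.435,-.07,.21],np.radians(-171.4))
plan([.60,-.045,.25],np.radians(-171.4))
E
```

```text
t 1.05 pos [ 0.1612 -0.6039  0.2306] turn deg [-0.    6.34 -0.  ] shift after turn [-0.3506  0.0206 -0.4869]
f [-0.33  0.3  -0.19] w 0.0872
t 1.05 pos [ 0.1612 -0.6039  0.2306] turn deg [-0.    6.34 -0.  ] shift after turn [-0.5175 -0.0194 -0.487 ]
f [-0.33  0.3  -0.19] w 0.0872
```

```bash
python3 -m crank '[[[0,6.3,0,-0.015,0,-0.03,0],[0,0,0,-0.03,0,-0.04,0],[0,0,0,-0.035,0,-0.048,0],[0,0,0,-0.036,0,-0.05,0],[0,0,0,-0.036,0,-0.05,0]]]' 20; python3 -m crank '[[[0,0,0,-0.036,0,-0.05,0],[0,0,0,-0.036,0,-0.05,0],[0,0,0,-0.036,0,-0.05,0],[0,0,0,-0.036,0,-0.05,0],[0,0,0,-0.03,0,-0.04,0]]]'
python3 - <<'E'
from h import *
plan([.435,-.07,.21],np.radians(-171.4))
E
```

```text
time: 1.68
position: [0.2758, -0.3631, 0.2308]
tool_rot: [0.053, -0.705, 0.705, -0.053]
ft_force: [0.8, 1.1, 1.2]
grip_width: 0.0451
time: 2.3
position: [0.4119, -0.099, 0.2309]
tool_rot: [0.053, -0.705, 0.705, -0.054]
ft_force: [0.9, -0.4, 0.1]
grip_width: 0.002
t 2.3 pos [ 0.4119 -0.099   0.2309] turn deg [-0.03  0.1  -0.05] shift after turn [-0.0272  0.0209 -0.0252]
f [ 0.93 -0.41  0.07] w 0.002
```

```bash
python3 -m crank '[[[0,0,0,-0.012,0,-0.013,0],[0,0,0,0,0,0,0],[0,0,0,0,0,0,0],[0,0,0,0,0,0,0],[0,0,0,0,0,0,0]]]'
python3 - <<'E'
from h import *
import pickle
plan([.43,-.07,.21],np.radians(-171.4))
o=robot.get_obs();w=robot.camera('wrist');save(w,'wrist1.png');pickle.dump((o,w),open('p1.pkl','wb'))
for k,X in {'plunger':(.4296,-.069,.142),'handle':(.684,-.031,.075),'ring':(.555,-.05,.11)}.items(): print(k,wproj(o,w,X))
E
```

```text
time: 2.92
position: [0.4207, -0.0872, 0.2305]
tool_rot: [-0.053, 0.705, -0.705, 0.053]
ft_force: [-0.6, 0.6, -0.4]
grip_width: 0.0003
t 2.925 pos [ 0.4207 -0.0872  0.2305] turn deg [ 0.   -0.05  0.01] shift after turn [-0.0118  0.0205 -0.0156]
f [-0.61  0.65 -0.45] w 0.0003
plunger [206.37443893 255.88791354]
handle [-59.87687013 261.30246683]
ring [ 49.27896103 257.37372095]
```

View pics/wrist1.png

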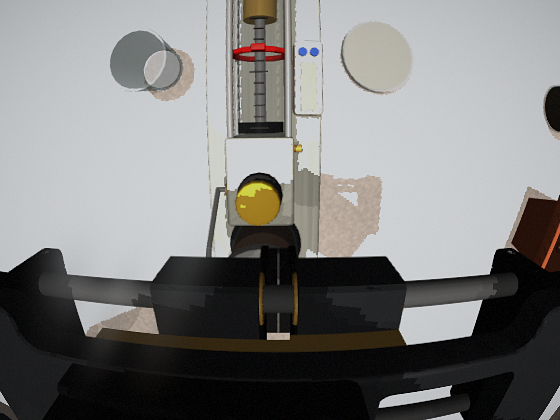

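```bash
python3 - <<'E'
from h import *
import pickle
np.set_printoptions(precision=4,suppress=True)
o,w=pickle.load(open('p1.pkl','rb'))
im=w['img'];
def z(n,r0,r1,c0,c1,s):
    m=cv2.resize(im[r0:r1,c0:c1],None,fx=s,fy=s,interpolation=cv2.INTER_CUBIC)
    for c in range(c0,c1,10): cv2.putText(m,str(c),(int((c-c0)*s),10),0,.35,(255,0,255));cv2.line(m,(int((c-c0)*s),12),(int((c-c0)*s),18),(255,0,255))
    for r in range(r0,r1,10): cv2.putText(m,str(r),(0,int((r-r0)*s)+4),0,.35,(255,0,255))
    cv2.imwrite('pics/'+n,m[:,:,::-1])
z('w1z.png',0,150,200,330,4); z('w1p.png',130,240,200,320,5)
E
```

```text
(no output)
```

View pics/w1z.png

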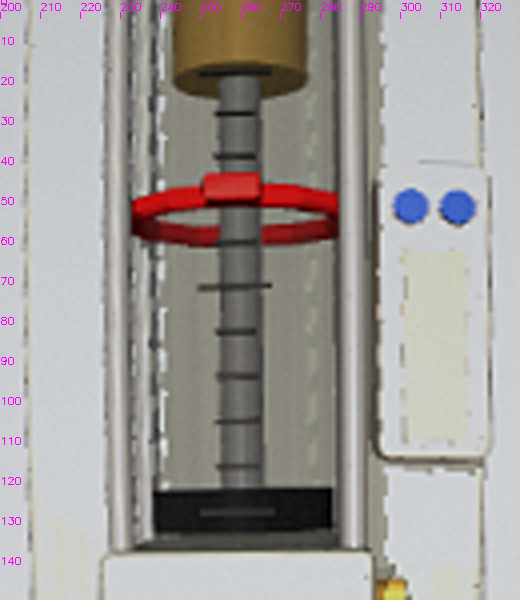

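View pics/w1p.png

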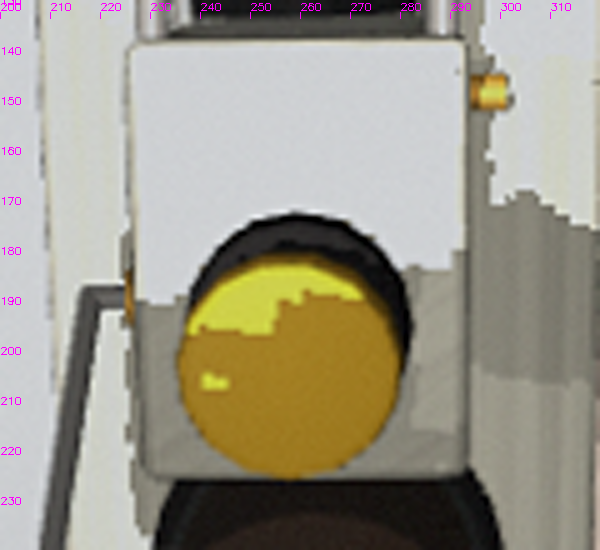

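```bash
cat > fit.py <<'E'
from h import *
import pickle
from scipy.optimize import least_squares
np.set_printoptions(precision=4,suppress=True)
o,w=pickle.load(open('p1.pkl','rb'))
print('plunger',watz(o,w,(204.5,257.6),.142))
pa=watz(o,w,(100,260.2),.080);pb=watz(o,w,(30,260.0),.080);pc=watz(o,w,(127.5,260.6),.0965)
print('rod',pa,pb,'piston top',pc)
d=pa-pb;print('yaw from rod',np.degrees(np.arctan2(d[1],d[0])))
lug=watz(o,w,(43,258.1),.110);lug2=watz(o,w,(50.3,258.1),.110);print('lug edges',lug,lug2)
# silhouette fit for ring
im=w['img'].astype(int);red=(im[...,0]>110)&(im[...,1]<70)&(im[...,2]<80);red[70:]=0;red[:,:220]=0;red[:,300:]=0
print(red.sum())
yaw=np.radians(-171.4)
def ringmask(c,yaw):
    ex=np.array([np.cos(yaw),np.sin(yaw),0]);ey=np.array([-ex[1],ex[0],0]);ez=np.array([0,0,1.])
    m=np.zeros((420*8,560*8),np.uint8)
    a=np.linspace(0,2*np.pi,73)
    for i in range(72):
        q=[]
        for r in (.0285,.0285-.0035):
            for s in(-.003,.003):
                for t in (a[i],a[i+1]): q.append(wproj(o,w,c+ex*s+r*(np.cos(t)*ey+np.sin(t)*ez))[::-1])
        h=cv2.convexHull(((np.array(q)+.5)*8).astype(np.int32));cv2.fillConvexPoly(m,h,255)
    return cv2.resize(m,(560,420),interpolation=cv2.INTER_AREA)/255.
P0=np.array([pc[0],pc[1],.075]);ex=np.array([np.cos(yaw),np.sin(yaw),0]);ey=np.array([-ex[1],ex[0],0])
box=np.s_[35:70,225:295]
best=[]
for s in np.arange(.045,.086,.001):
  for t in (-.002,-.001,0,.001,.002):
    m=ringmask(P0-ex*s+ey*t,yaw)[box];R=red[box]
    best.append((np.minimum(m,R).sum()/np.maximum(m,R).sum(),s,t))
best.sort(reverse=True);print(best[:6])
E
python3 fit.py
```

```text
plunger [ 0.4313 -0.0701  0.142 ]
rod [ 0.5135 -0.057   0.08  ] [ 0.5806 -0.0466  0.08  ] piston top [ 0.4886 -0.0619  0.0965]
yaw from rod -171.1804195685592
lug edges [ 0.5606 -0.0497  0.11  ] [ 0.5542 -0.0507  0.11  ]
381
[(np.float64(0.43738950606573596), np.float64(0.07100000000000002), -0.001), (np.float64(0.43708177610631505), np.float64(0.07100000000000002), 0), (np.float64(0.43677159860839926), np.float64(0.07100000000000002), -0.002), (np.float64(0.43653035078039526), np.float64(0.07200000000000002), -0.002), (np.float64(0.435518582319137), np.float64(0.07200000000000002), -0.001), (np.float64(0.4340281663868681), np.float64(0.07200000000000002), 0)]
```

```bash
python3 - <<'E'
from h import *
plan([.4313,-.0701,.155],np.radians(-171.3))
E
```

```text
t 2.975 pos [ 0.4208 -0.0871  0.2306] turn deg [-0.   -0.14  0.  ] shift after turn [-0.013   0.0756 -0.0152]
f [-0.37 -0.31  0.22] w 0.0004
```

```bash
python3 -m crank '[[[0,0,0,-0.013,0.02,-0.015,0],[0,0,0,0,0.04,0,0],[0,0,0,0,0.0155,0,0],[0,0,0,0,0,0,0],[0,0,0,0,0,0,0]]]'
```

```text
time: 3.6
position: [0.4321, -0.0701, 0.1556]
tool_rot: [0.053, -0.705, 0.705, -0.054]
ft_force: [0.7, -0.5, 0.0]
grip_width: 0.0001
```

Positioned above the plunger; press about 20 mm in small steps.

```bash
python3 -m crank '[[[0,0,0,0,0.007,0,0],[0,0,0,0,0.006,0,0],[0,0,0,0,0.006,0,0],[0,0,0,0,0,0,0],[0,0,0,0,0,0,0]]]'
```

```text
time: 4.22
position: [0.4327, -0.0703, 0.1364]
tool_rot: [0.052, -0.705, 0.706, -0.054]
ft_force: [0.7, -1.5, 4.8]
grip_width: 0.0004
```

```bash
python3 -m crank '[[[0,0,0,0,0.0015,0,0],[0,0,0,0,0.0015,0,0],[0,0,0,0,0,0,0],[0,0,0,0,0,0,0],[0,0,0,0,0,0,0]]]'
python3 - <<'E'
from h import *
plan([0,0,0])
E
```

```text
time: 4.85
position: [0.4327, -0.0704, 0.1358]
tool_rot: [0.052, -0.704, 0.706, -0.055]
ft_force: [-4.2, 0.4, 31.3]
grip_width: 0.0006
t 4.85 pos [ 0.4327 -0.0704  0.1358] turn deg [0. 0. 0.] shift after turn [ 0.4175  0.1341 -0.1352]
f [-4.15  0.37 31.32] w 0.0006
```

```bash
python3 -m crank '[[[0,0,0,0,-0.015,0,0],[0,0,0,0,-0.03,0,0],[0,0,0,0,-0.03,0,0],[0,0,0,0,-0.002,0,0],[0,0,0,-0.03,0,0,30]]]'
python3 - <<'E'
from h import *
import pickle
plan([.6853,-.0318,.20],np.radians(-171.3))
p=pickle.load(open('p0.pkl','rb'))[1]['scene']
def S(x,y): return (140+y/4.6-.4,195+x/4.6-.4)
print('beaker',atz(p,S(527,475),0),'dish',atz(p,S(108,440),.015))
E
```

```text
time: 5.48
position: [0.459, -0.0645, 0.2093]
tool_rot: [-0.054, 0.706, -0.705, 0.052]
ft_force: [-0.5, -0.7, -0.8]
grip_width: 0.0047
t 5.475 pos [ 0.459  -0.0645  0.2093] turn deg [ 0.11 -0.13  0.2 ] shift after turn [-0.2287  0.0093  0.0019]
f [-0.49 -0.68 -0.83] w 0.0047
beaker [0.54097278 0.07276761 0.        ] dish [ 0.6069201  -0.17290918  0.015     ]
```

```bash
python3 -m crank '[[[0,0,0,-0.02,0,0,70],[0,0,0,0,0,0,70],[0,0,0,0,0,0,70],[0,0,0,0,0,0,70],[0,0,0,0,0,0,70]]]'
python3 - <<'E'
from h import *
import pickle
plan([.6853,-.0318,.20],np.radians(-171.3))
o=robot.get_obs();w=robot.camera('wrist');save(w,'wrist2.png');pickle.dump((o,w),open('p2.pkl','wb'))
im=w['img'];s=3.2;r0,r1,c0,c1=40,225,180,420
m=cv2.resize(im[r0:r1,c0:c1],None,fx=s,fy=s,interpolation=cv2.INTER_CUBIC)
for c in range(c0,c1,10): cv2.putText(m,str(c),(int((c-c0)*s),10),0,.35,(255,0,255));cv2.line(m,(int((c-c0)*s),12),(int((c-c0)*s),18),(255,0,255))
for r in range(r0,r1,10): cv2.putText(m,str(r),(0,int((r-r0)*s)+4),0,.35,(255,0,255))
cv2.imwrite('pics/w2z.png',m[:,:,::-1])
E
```

```text
time: 6.1
position: [0.4804, -0.0622, 0.21]
tool_rot: [-0.053, 0.705, -0.705, 0.053]
ft_force: [0.5, 0.5, -0.2]
grip_width: 0.0523
t 6.1 pos [ 0.4804 -0.0622  0.21  ] turn deg [ 0.01 -0.08  0.03] shift after turn [-0.2072  0.01    0.001 ]
f [ 0.49  0.5  -0.2 ] w 0.0523
```

View pics/wrist2.png

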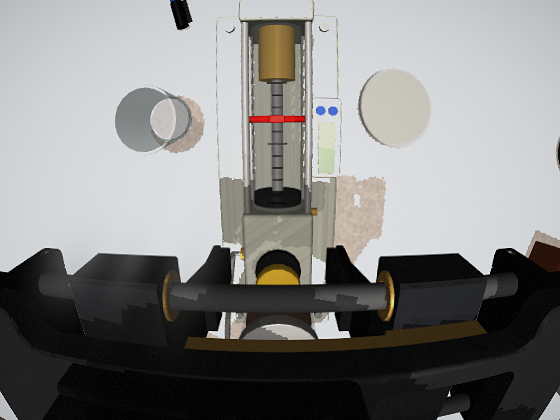

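View pics/w2z.png

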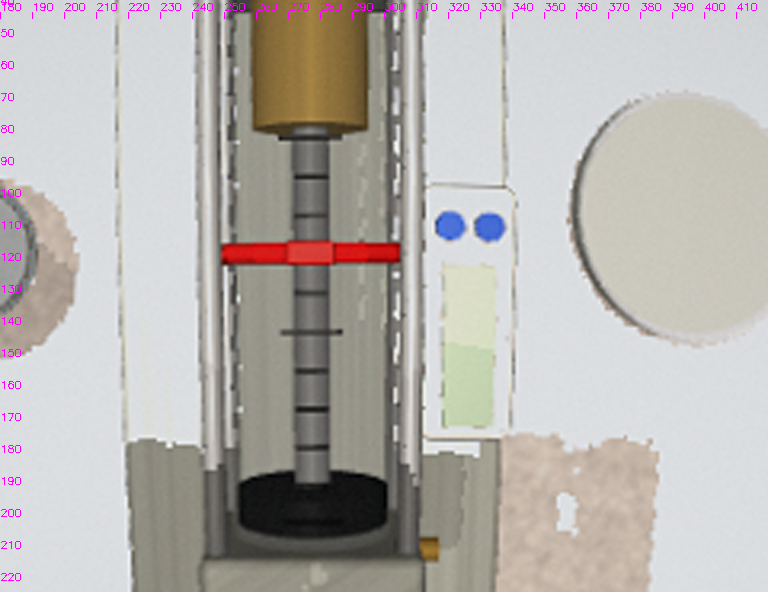

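```bash
python3 - <<'E'
from h import *
import pickle
np.set_printoptions(precision=4,suppress=True)
o,w=pickle.load(open('p2.pkl','rb'))
ex=np.array([np.cos(np.radians(-171.3)),np.sin(np.radians(-171.3)),0])
O=np.array([.4886,-.0619,0])
for n,rc,z in [('lug',(118.6,276.7),.110),('ringL',(118.9,249),.075),('ringR',(118.9,304.6),.075),('pist+xedge top',(207.5,277.5),.0965),('spring can end bottom?',(79.8,276),.08),('cap',(0,0),.1)]:
    X=watz(o,w,rc,z);print(n,X,'along',(X-O)@ex,'lat',np.cross(ex[:2],(X-O)[:2]))
E
```

```text
lug [ 0.558  -0.0497  0.11  ] along -0.0704140323264498 lat -0.0015422277745770242
ringL [ 0.5543 -0.0255  0.075 ] along -0.07045608338026466 lat -0.026052033988335603
ringR [ 0.5617 -0.0738  0.075 ] along -0.07041470116845829 lat 0.022807594983753406
pist+xedge top [ 0.484  -0.0616  0.0965] along 0.004517547043901112 lat -0.000986193742091698
spring can end bottom? [ 0.5916 -0.0438  0.08  ] along -0.10455406121455847 lat -0.002263837782556932
cap [0.6745 0.2754 0.1   ] along -0.23473837198476044 lat -0.3052740136339821<stdin>:8: DeprecationWarning: Arrays of 2-dimensional vectors are deprecated. Use arrays of 3-dimensional vectors instead. (deprecated in NumPy 2.0)
```

```bash
python3 -m crank '[[[0,0,0,-0.04,0,0,70],[0,0,0,-0.055,0,0,70],[0,0,0,-0.055,0,0,70],[0,0,0,-0.057,0,0,70],[0,0,0,0,0,0,70]]]'
python3 -m crank '[[[0,0,0,0,0,0,70],[0,0,0,0,0,0,70],[0,0,0,0,0,0,70],[0,0,0,0,0,0,70],[0,0,0,0,0,0,70]]]'
python3 - <<'E'
from h import *
import pickle
plan([.6853,-.0305,.20],np.radians(-171.3))
o=robot.get_obs();w=robot.camera('wrist');save(w,'wrist3.png');pickle.dump((o,w),open('p3.pkl','wb'))
print(wproj(o,w,(.6853,-.0305,.089)))
E
```

```text
time: 6.78
position: [0.6892, -0.0307, 0.2093]
tool_rot: [0.053, -0.705, 0.705, -0.055]
ft_force: [-0.4, -0.2, 0.4]
grip_width: 0.0612
time: 7.4
position: [0.6855, -0.0312, 0.2103]
tool_rot: [0.053, -0.705, 0.705, -0.053]
ft_force: [0.5, 0.5, -0.1]
grip_width: 0.0608
t 7.4 pos [ 0.6855 -0.0312  0.2103] turn deg [-0.   -0.07 -0.02] shift after turn [ 0.0001  0.0103 -0.0007]
f [ 0.53  0.46 -0.09] w 0.0608
[209.3573661 276.7116491]
```

View pics/wrist3.png

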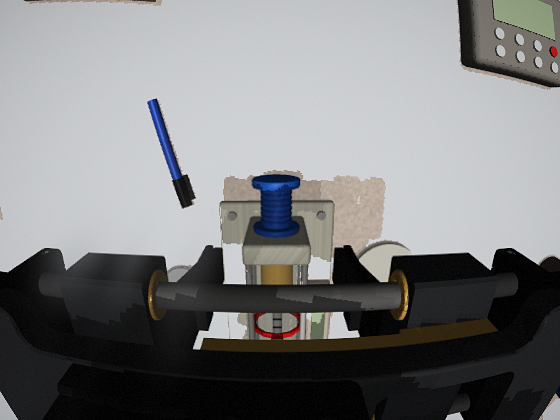

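```bash
python3 - <<'E'
from h import *
import pickle
np.set_printoptions(precision=4,suppress=True)
o,w=pickle.load(open('p3.pkl','rb'))
im=w['img'];s=7;r0,r1,c0,c1=165,250,225,335
m=cv2.resize(im[r0:r1,c0:c1],None,fx=s,fy=s,interpolation=cv2.INTER_CUBIC)
m=np.clip(m.astype(float)*1.6,0,255).astype(np.uint8)
for c in range(c0,c1,10): cv2.putText(m,str(c),(int((c-c0)*s),10),0,.35,(255,0,255));cv2.line(m,(int((c-c0)*s),12),(int((c-c0)*s),18),(255,0,255))
for r in range(r0,r1,10): cv2.putText(m,str(r),(0,int((r-r0)*s)+4),0,.35,(255,0,255))
cv2.imwrite('pics/w3z.png',m[:,:,::-1])
ex=np.array([np.cos(np.radians(-171.3)),np.sin(np.radians(-171.3)),0])
H=np.array([.6853,-.0305,0])
for s in (-.026,-.024,-.018,0,.018,.024,.026):
    print(s,wproj(o,w,H+ex*s+[0,0,.089]),wproj(o,w,H+ex*s+[0,0,.097]))
E
```

```text
-0.026 [180.2958 276.6838] [182.0652 276.6435]
-0.024 [182.5727 276.6858] [184.4052 276.6456]
-0.018 [189.3655 276.6918] [191.3837 276.6521]
0 [209.3574 276.7116] [211.8999 276.6735]
0.018 [228.6779 276.7336] [231.6894 276.6972]
0.024 [234.9516 276.7413] [238.1062 276.7055]
0.026 [237.0233 276.7439] [240.2242 276.7083]
```

View pics/w3z.png

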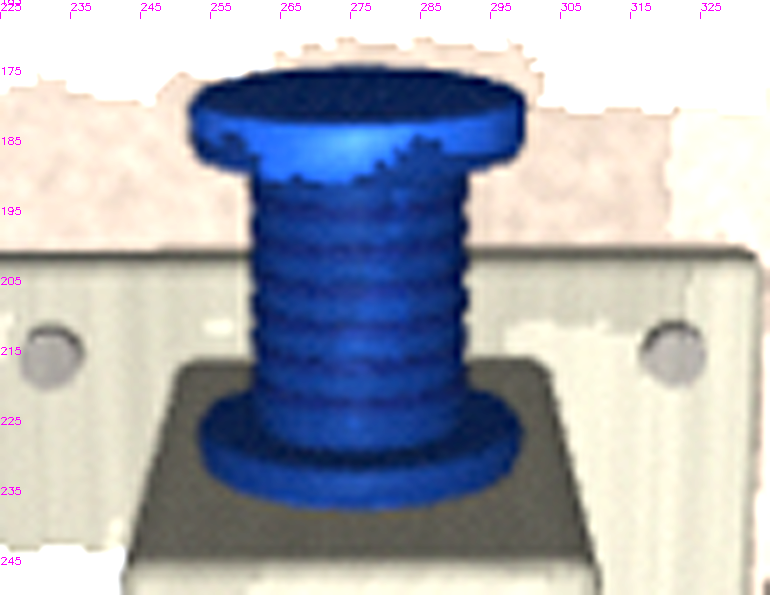

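```bash
python3 -m crank '[[[0,0,0,0,0.035,0,70],[0,0,0,0,0.05,0,70],[0,0,0,0,0.043,0,70],[0,0,0,0,0.018,0,70],[0,0,0,0,0,0,70]]]'
python3 -m crank '[[[0,0,0,0,0,0,70],[0,0,0,0,0,0,30],[0,0,0,0,0,0,20],[0,0,0,0,0,0,10],[0,0,0,0,0,0,0]]]' 45
python3 - <<'E'
from h import *
plan([.6853,-.0310,.064],np.radians(-171.3))
E
```

```text
time: 8.07
position: [0.6851, -0.031, 0.063]
tool_rot: [-0.054, 0.705, -0.705, 0.052]
ft_force: [0.9, -0.6, -0.1]
grip_width: 0.0609
time: 8.7
position: [0.6856, -0.0299, 0.0643]
tool_rot: [-0.053, 0.706, -0.704, 0.053]
ft_force: [-0.6, 10.5, 3.4]
grip_width: 0.0287
t 8.7 pos [ 0.6856 -0.0299  0.0643] turn deg [ 0.15 -0.13 -0.01] shift after turn [0.0004 0.0003 0.001 ]
f [-0.6  10.5   3.45] w 0.0287
```

```bash
python3 -m crank '[[[0,0,0,-0.004,0,-0.001,0],[0,0,0,-0.012,0,0,0],[0,0,0,-0.014,0,0,0],[0,0,0,-0.014,0,0,0],[0,0,0,-0.012,0,0,0]]]'
python3 -m crank '[[[0,0,0,-0.004,0,0,0],[0,0,0,0,0,0,0],[0,0,0,0,0,0,0],[0,0,0,0,0,0,0],[0,0,0,0,0,0,0]]]'
python3 - <<'E'
from h import *
import pickle
o=robot.get_obs();ex=np.array([np.cos(np.radians(-171.3)),np.sin(np.radians(-171.3)),0])
print('pulled',-(o['position']-[.6856,-.0299,.0643])@ex,o['position'],o['ft_force'],o['grip_width'])
w=robot.camera('wrist');save(w,'wrist4.png');s=robot.camera('side');save(s,'side4.png');c=robot.camera('scene');save(c,'scene4.png')
pickle.dump((o,w,s,c),open('p4.pkl','wb'))
def z(im,n,r0,r1,c0,c1,k):
    m=cv2.resize(im[r0:r1,c0:c1],None,fx=k,fy=k,interpolation=cv2.INTER_CUBIC)
    m=np.clip(m.astype(float)*1.3,0,255).astype(np.uint8)
    for q in range(c0,c1,10): cv2.putText(m,str(q),(int((q-c0)*k),10),0,.35,(255,0,255));cv2.line(m,(int((q-c0)*k),12),(int((q-c0)*k),18),(255,0,255))
    for r in range(r0,r1,10): cv2.putText(m,str(r),(0,int((r-r0)*k)+4),0,.35,(255,0,255))
    cv2.imwrite('pics/'+n,m[:,:,::-1])
z(s['img'],'side4z.png',190,270,230,370,5.5)
E
```

```text
time: 9.32
position: [0.7371, -0.0211, 0.0643]
tool_rot: [-0.057, 0.706, -0.705, 0.05]
ft_force: [-9.4, 0.8, 7.9]
grip_width: 0.0268
time: 9.95
position: [0.7413, -0.0205, 0.0642]
tool_rot: [-0.056, 0.706, -0.705, 0.05]
ft_force: [-7.5, 1.3, 7.9]
grip_width: 0.0274
pulled 0.05650610138491647 [ 0.74132024 -0.02046607  0.06422347] [-7.53040648  1.31618603  7.85454775] 0.027398865947552354
```

View pics/wrist4.png

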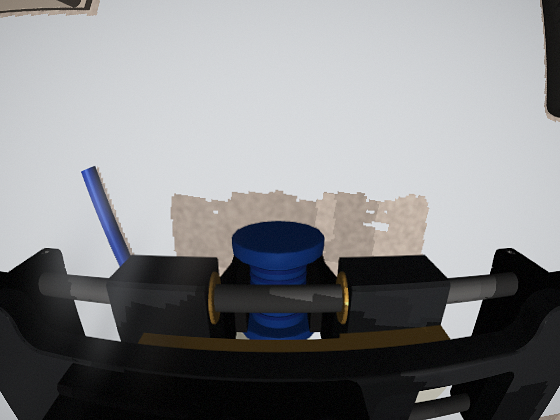

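View pics/side4z.png

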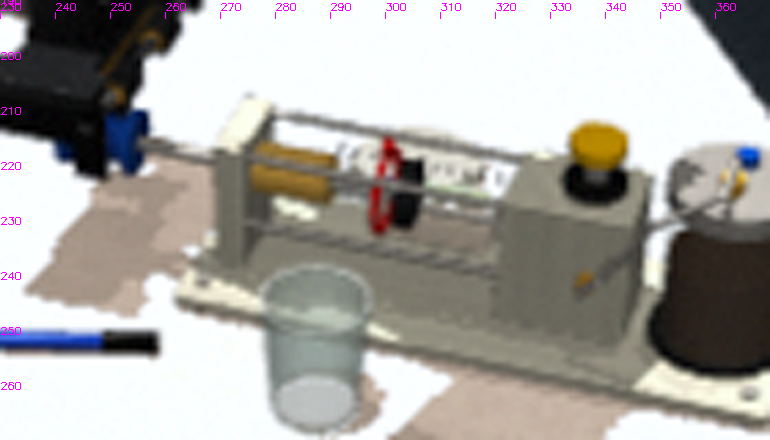

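```bash
python3 -m crank '[[[0,0,0,-0.005,0,0,0],[0,0,0,-0.005,0,0,0],[0,0,0,-0.004,0,0,0],[0,0,0,0,0,0,0],[0,0,0,0,0,0,0]]]'
python3 -m crank '[[[0,0,0,0,0,0,0],[0,0,0,0,0,0,0],[0,0,0,0,0,0,0],[0,0,0,0,0,0,0],[0,0,0,0,0,0,0]]]'
python3 - <<'E'
from h import *
import pickle
o=robot.get_obs();ex=np.array([np.cos(np.radians(-171.3)),np.sin(np.radians(-171.3)),0])
print('pulled',-(o['position']-[.6856,-.0299,.0643])@ex,o['position'],o['ft_force'],o['grip_width'])
w=robot.camera('wrist');save(w,'wrist5.png');s=robot.camera('side');save(s,'side5.png');c=robot.camera('scene');save(c,'scene5.png')
pickle.dump((o,w,s,c),open('p5.pkl','wb'))
def z(im,n,r0,r1,c0,c1,k):
    m=cv2.resize(im[r0:r1,c0:c1],None,fx=k,fy=k,interpolation=cv2.INTER_CUBIC)
    m=np.clip(m.astype(float)*1.3,0,255).astype(np.uint8)
    for q in range(c0,c1,10): cv2.putText(m,str(q),(int((q-c0)*k),10),0,.35,(255,0,255));cv2.line(m,(int((q-c0)*k),12),(int((q-c0)*k),18),(255,0,255))
    for r in range(r0,r1,10): cv2.putText(m,str(r),(0,int((r-r0)*k)+4),0,.35,(255,0,255))
    cv2.imwrite('pics/'+n,m[:,:,::-1])
z(s['img'],'side5z.png',200,250,260,350,8.5)
z(c['img'],'scene5z.png',150,290,200,330,4.2)
E
```

```text
time: 10.72
position: [0.7548, -0.0184, 0.0642]
tool_rot: [-0.057, 0.706, -0.704, 0.05]
ft_force: [-9.0, 0.6, 8.0]
grip_width: 0.0268
time: 11.35
position: [0.7548, -0.0183, 0.0643]
tool_rot: [-0.057, 0.706, -0.704, 0.05]
ft_force: [-8.8, 1.3, 7.9]
grip_width: 0.0269
pulled 0.07011306324678145 [ 0.75475985 -0.01833737  0.06425474] [-8.83452594  1.2734109   7.87896011] 0.026919783445221442
```

View pics/wrist5.png

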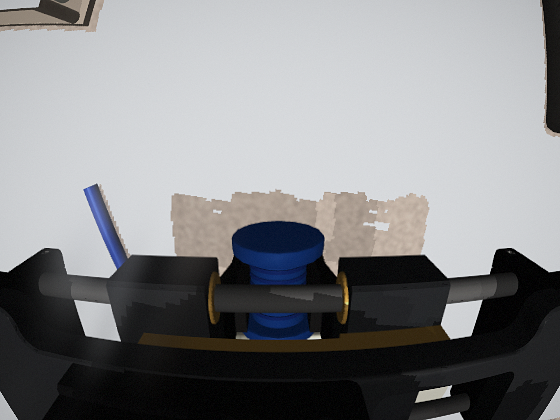

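View pics/side5z.png

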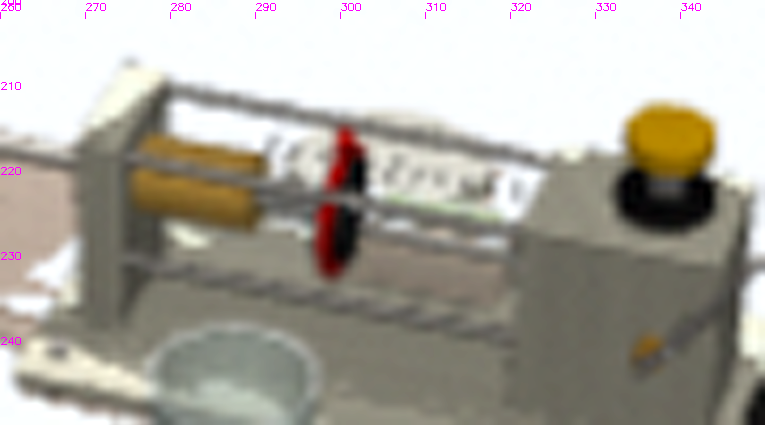

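View pics/scene5z.png

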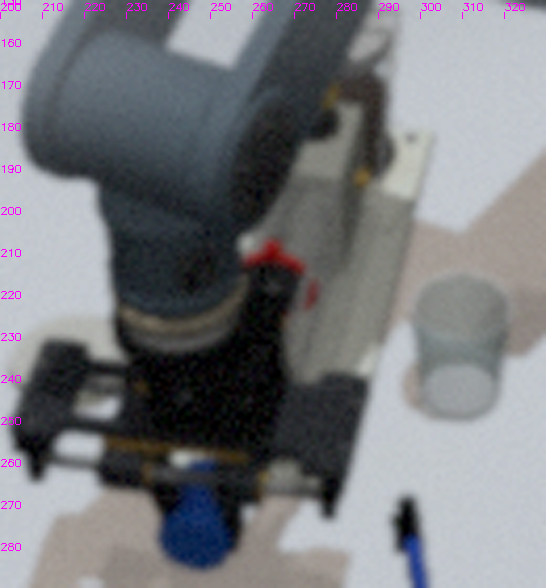

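```bash
cat > sidefit.py <<'E'
from h import *
import pickle
np.set_printoptions(precision=4,suppress=True)
yaw=np.radians(-171.2);ex=np.array([np.cos(yaw),np.sin(yaw),0]);ey=np.array([-ex[1],ex[0],0]);ez=np.array([0,0,1.])
O=np.array([.4886,-.0612,.075])   # piston home
a=np.linspace(0,2*np.pi,49);F=16
x0,y0,x1,y1=285,205,325,240
def circ(p,s,r,off): return [((proj(p,O-ex*s+r*(np.cos(t)*ey+np.sin(t)*ez))+off-[x0,y0]+.5)*F) for t in a]
def render(p,sp,sr,off,rin=.0235):
    H,W=(y1-y0)*F,(x1-x0)*F
    im=np.zeros((H,W,2),np.uint8);pi=np.zeros((H,W),np.uint8);rg=np.zeros((H,W),np.uint8)
    cv2.fillConvexPoly(pi,cv2.convexHull(np.array(circ(p,sp-.005,.0215,off)+circ(p,sp+.005,.0215,off)).astype(np.int32)),1)
    A=[circ(p,sr+d,.0285,off) for d in(-.003,.003)];B=[circ(p,sr+d,rin,off) for d in(-.003,.003)]
    rgb=np.zeros((H,W),np.uint8); near=np.zeros((H,W),np.uint8)
    for i in range(48):
        q=cv2.convexHull(np.array([C[j][k] for C in(A,B) for j in(0,1) for k in(i,i+1)]).astype(np.int32))
        t=(a[i]+a[i+1])/2
        n=np.cos(t)*ey+np.sin(t)*ez
        o=-np.array(p['R']).T@p['t'];isn=n@(o-O)>0
        cv2.fillConvexPoly(rgb,q,1)
        if isn: cv2.fillConvexPoly(near,q,1)
    far=rgb&~near
    # near part occludes piston; far part hidden behind piston
    red=near|(far&(1-pi)); blk=pi&(1-near)
    f=lambda m: cv2.resize(m.astype(np.float32),(x1-x0,y1-y0),interpolation=cv2.INTER_AREA)
    return f(red),f(blk)
def masks(p):
    im=p['img'][y0:y1,x0:x1].astype(float)
    red=np.clip((im[...,0]-im[...,1:].max(2))/130,0,1); blk=np.clip((75-im.max(2))/45,0,1)
    return red,blk
def cent(m): 
    yy,xx=np.mgrid[:m.shape[0],:m.shape[1]];return np.array([(m*xx).sum(),(m*yy).sum()])/m.sum()+[x0,y0]
if __name__=='__main__':
    ps={'p0':pickle.load(open('p0.pkl','rb'))[1]['side'],'p4':pickle.load(open('p4.pkl','rb'))[2],'p5':pickle.load(open('p5.pkl','rb'))[2]}
    for k,p in ps.items():
        r,b=masks(p);b[:, :5]=0
        best=[]
        for dx in np.arange(-2,2.1,.5):
          for dy in np.arange(-2,2.1,.5):
            for g in ([.066,.070,.074] if k=='p0' else np.arange(-.008,.024,.002)):
              R,B=render(p,.0704-g,.0704,np.array([dx,dy]))
              w=np.ones_like(r);
              best.append((((R-r)**2).sum()+((B-b)**2).sum(),g,dx,dy))
        best.sort();print(k,cent(r),cent(b),r.sum(),b.sum(),[tuple(round(float(v),4) for v in x) for x in best[:4]])
        gs={}
        for e in best: gs.setdefault(round(float(e[1]),4),round(float(e[0]),1))
        print(dict(sorted(gs.items())))
E
python3 sidefit.py
```

```text
p0 [299.649  224.1996] [313.5694 229.1142] 49.030769230769224 53.31111111111111 [(55.8758, 0.07, 0.5, 0.0), (56.1761, 0.07, 1.0, -0.5), (56.2166, 0.07, 1.0, 0.0), (56.3019, 0.066, 1.0, 0.0)]
{0.066: 56.3, 0.07: 55.9, 0.074: 64.5}
p4 [299.7722 224.6576] [303.4558 225.302 ] 49.98461538461538 51.0 [(28.54, 0.012, 1.5, 0.0), (28.6036, 0.012, 1.0, 0.0), (29.0816, 0.014, 1.0, 0.0), (29.427, 0.012, 1.5, -0.5)]
{-0.008: 103.1, -0.006: 98.0, -0.004: 89.3, -0.002: 72.1, 0.0: 59.8, 0.002: 55.1, 0.004: 49.2, 0.006: 44.2, 0.008: 38.5, 0.01: 31.4, 0.012: 28.5, 0.014: 29.1, 0.016: 35.5, 0.018: 46.6, 0.02: 56.4, 0.022: 58.7}
p5 [299.4885 224.6162] [300.2762 225.1656] 45.253846153846155 30.333333333333336 [(22.2118, 0.0, 1.0, 0.0), (22.2306, 0.0, 1.0, -0.5), (24.1735, 0.0, 1.0, 0.5), (24.4814, 0.0, 0.5, 0.5)]
{-0.008: 78.8, -0.006: 60.8, -0.004: 42.3, -0.002: 26.0, 0.0: 22.2, 0.002: 27.6, 0.004: 34.7, 0.006: 41.4, 0.008: 48.2, 0.01: 54.7, 0.012: 63.0, 0.014: 68.7, 0.016: 73.0, 0.018: 79.4, 0.02: 89.8, 0.022: 100.5}
```

```bash
python3 -m crank '[[[0,0,0,0,0,0,0],[0,0,0,0,0,0,0],[0,0,0,0,0,0,0],[0,0,0,0,0,0,0],[0,0,0,0,0,0,0]]]'
python3 - <<'E'
from h import *
o=robot.get_obs();ex=np.array([np.cos(np.radians(-171.3)),np.sin(np.radians(-171.3)),0])
print('pulled',-(o['position']-[.6856,-.0299,.0643])@ex,o['ft_force'],o['grip_width'],np.abs(o['joint_velocities']).max())
print(robot.hand_in())
E
```

```text
time: 12.12
position: [0.7547, -0.0183, 0.0642]
tool_rot: [-0.057, 0.706, -0.704, 0.05]
ft_force: [-9.2, 1.1, 6.9]
grip_width: 0.0268
pulled 0.07008352760927895 [-9.21535125  1.09558011  6.93289778] 0.026824456548850018 0.0015313452861897745
the job is handed in; nothing more can be done
None
```

I flushed the line, drew the pump to the red ring and handed the job in at about 12 s, with the gripper still holding the handle against the spring. The hand-in gave no verdict.

- **Flush:** I pressed the plunger with the closed fingertips until it hit its stop. The tip was at about 128 mm height and the force rose to 31 N. I then released it, and the later side view shows it back up.
- **Draw:** I gripped the waist of the handle with 45 N and pulled it 70.1 mm. The ring had measured 70.4 mm from the piston's home.
- **At the mark:** Matching the side picture against a model of the ring and piston gave a gap of 0 mm, good to about 2 mm. The arm was still, and the pull read about 9 N, close to the 8.9 N expected from the spring.
- **Grip:** The opening read 26.8 mm on the 28 mm waist, slightly under its stated size. The wrist view showed no slip along the handle.
- **Ring and bench:** The ring was in the same place in every side picture. The objects I could see around the sampler looked undisturbed, but I did not measure each one.

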